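Make up the injection tray at the pharmacy counter

TASK

First lift the empty silver kidney-shaped tray by its black grip and nest it in the blue kidney-shaped caddy, turned so that the outlines match and it sits fully down. Only then load it: stand both brown bottles with white caps upright on the tray's green side and the orange carton with the white band upright on its white side. Leave the red-capped bottles and the orange carton with the blue band standing where they are, and let go of everything.

Things in the scene. Friction and masses are not known exactly. Their poses are not given: they have to be found in the camera images.
- caddy: blue kidney-shaped open caddy, fixed to the counter, 254 (x) by 148 (y) mm, walls 28 high, 5 thick, floor 4 thick; outline: all within 64 mm of an arc of radius 110 mm centred at own (0, -98) mm, 35 degrees either side of +y; notch faces -y, bulge +y; origin at its underside, z up; yaw within 0.4 rad of 0. Nested, the tray shares its axes and origin, 4 mm higher, with 7 mm play all round
- tray: loose silver kidney-shaped tray, 0.17 to 0.35 kg, 230 (x) by 124 (y) mm, walls 26 high, 3 thick, floor 4 thick; outline as the caddy's, but 52 mm; origin at its underside, z up. Black grip 14 thick (x), 60 long (y), top at z 70, over the origin, on a low wall at x = 0 that parts two sides: green disc on the floor (86 across) centred at (62, -6) mm, white disc at (-62, -6). Start yaw within 1.1 rad of 0
- tall_white: tall slim brown bottle with paper label and white screw cap, standing; diameter 32, height 82 mm, straight-sided up to 57 mm above its foot, cap 26 mm wide on top; origin at the centre of its underside, z up along its axis. To be loaded on the green side.
- short_white: short stout brown bottle with paper label and white screw cap, standing; diameter 42, height 68 mm, straight-sided up to 47 mm above its foot, cap 32 mm wide on top; origin at the centre of its underside, z up along its axis. To be loaded on the green side.
- carton_white: orange carton standing on end with a white band over its top and faces, 30 (x) by 46 (y) by 72 (z) mm; origin at the centre of its underside, z up; it starts with its x roughly along the world's x (yaw within 0.45 rad). To be loaded on the white side.
- tall_red: tall slim brown bottle with paper label and red screw cap, standing; diameter 32, height 82 mm, straight-sided up to 57 mm above its foot, cap 26 mm wide on top; origin at the centre of its underside, z up along its axis. A look-alike that stays.
- short_red: short stout brown bottle with paper label and red screw cap, standing; diameter 42, height 68 mm, straight-sided up to 47 mm above its foot, cap 32 mm wide on top; origin at the centre of its underside, z up along its axis. A look-alike that stays.
- carton_blue: orange carton standing on end with a dark blue band over its top and faces, 30 (x) by 46 (y) by 72 (z) mm; origin at the centre of its underside, z up; it starts with its x roughly along the world's x (yaw within 0.45 rad). A look-alike that stays.
There are look-alikes about, which are no part of the job. Leave any yellow look-alike of the tall_white alone.

How it is judged:
By the outcome, as a careful person would: the job done as asked, in the order asked, and still so for the second after the job is handed in, with the robot touching nothing.
It also fails if it takes over 109 s, if anything falls off the work surface, if the arm or the gripper's body presses on something with over 40 N, if the wrist force passes 120 N, or if a joint passes its speed limit or range.

ROBOT

A 7-joint arm with a two-finger parallel gripper is mounted at the origin on the work surface. World frame = base frame: x ahead of the robot, y to its left, z up, the work surface at z = 0. Lengths are in m, angles in rad, forces in N, time in s.
With the tool pointing down it reaches from about 0.4 to 0.85 m from the base axis. Payload 4.5 kg.
Tool frame: the origin (TCP) lies at the very end of the fingers, on their centre line; the grasp point (between the pads) lies 19 mm behind it (r.pinch_z is the distance from the TCP to the grasp point, in m); z points along the fingers, y is the line along which they close (so a half turn about z gives the same grasp; the last joint's range is limited). The gripper opens to 88 mm and grips with 3 to 60 N. Pads are 18 mm wide; open, the fingers measure 123 mm over their backs; the gripper's body (75 mm by 187 mm) begins 45 mm behind the grasp point.
Start: joints at [1.154, 0.689, -0.195, 1.565, 0.157, 0.902, -0.215], TCP at [0.272, -0.563, 0.211] pointing down, gripper open.
Joint ranges: [-3.01, 3.01], [-0.46, 2.08], [-1.47, 1.51], [0.13, 2.56], [-1, 4.14], [0.04, 2.09], [-2.66, 2.66]. Speed limits (rad/s): [2.57, 2.57, 3.14, 3.14, 3.14, 3.14, 3.14].

INTERFACE

Orientations are given as a unit quaternion [x, y, z, w].
In Python, from plant import r, cams gives the robot as it stands.
- The arm moves only by the shell command python3 -m pendant 'ROWS' [FORCE]. ROWS is JSON, a list of rows, each a list of 3 entries, a list of its own where there are three numbers: the closure, from -1 (fully open) to 1 (shut), then the shift along the tool's x, y, z in mm, then the turn, a rotation vector about the tool's x, y, z in degrees. A call has 1 to 8 rows; each row shifts and turns the commanded pose from where the row before left it, along the tool's axes as they then stand; what a row does not reach is not made up. A row lasts 1/8 s, in which the tool goes at most 62.5 mm and 10.7 degrees, less where a joint would pass 70% of its speed; a pose out of reach is approached as far as the arm can. A call with a gripper value outside its range is refused whole. The fingers move at their own pace and stop on an object; FORCE is the grip in N (left out, the last holds). Time passes only in rows, so rows that do not move let the fingers close. It gives the time, the measured TCP pose, the force, the opening and the grip force at its end, in the units of the state.
- r.get_state(): the state, without advancing time (a new reading comes with each control period).
- cams.snapshot(name): name is "scene" or "side" or "wrist"; returns a dict with "img" (400x640x3 uint8, red, green, blue), "camera_matrix" (3x3 intrinsics, pixels), "camera_from_world" (4x4, takes a point from world to camera coordinates); the wrist camera has in their place "tool_from_camera" (4x4, takes a point from camera to tool coordinates, whose origin is the TCP and whose axes are the flange's). Camera axes: x right, y up, looking along -z (the intrinsics and any distortion apply to the point x, -y, -z); pixel columns grow to the right and rows downward; lengths in m; the calibration is good to about 2 mm. A picture is of the moment at which its call begins: read the wrist's pose just before it. There is no depth.
- r.finish_job(): hands the job in; it is judged then, once.
The state is a dict: "clock": time; "q": joint angles; "qd": joint speeds; "joint_torque": joint torques, N m; "tool_pos": TCP position; "eef_rot": TCP orientation; "contact_force": force on the tool from outside, world axes, zero at the start; "moment": the same for the moment, N m; "opening": opening from 0.0 (shut) to 1.0 (fully open); "finger_force": force on a finger pad.
Only numpy, scipy, OpenCV 4.12 (cv2) and the standard library are available. Lean on these libraries where they do the work, as an engineer would, in place of code of your own. Each camera call takes 0.05 s, during which the arm holds its last target. There are 200 camera calls.

## Working session

There is one attempt and no reset: what is moved stays moved. The work goes in short steps, Python scripts to look and compute and a shell command to move; the robot and the scene stay as the last step left them, time stands still between calls to the robot, and variables do not carry over. Pictures are saved under pics/ and viewed, at most 14 in all, crops included, and the job is handed in when it is done.

```bash
mkdir -p pics; ls; python3 - <<'E'
from plant import r,cams
import cv2,numpy as np
s=r.get_state();print(s)
for n in("scene","side"):
    d=cams.snapshot(n);cv2.imwrite(f"pics/{n}0.png",d["img"][:,:,::-1]);print(n,d["camera_matrix"],d["camera_from_world"],[k for k in d])
d=cams.snapshot("wrist");print(d["camera_matrix"],d["tool_from_camera"])
E
```

```text
pics
{'clock': 0.0, 'q': array([ 1.15380885,  0.6899681 , -0.19454449,  1.56632352,  0.15731197,
        0.90244374, -0.21512856]), 'qd': array([-0.00210345, -0.00027169, -0.00113626, -0.00165686, -0.00090604,
        0.00044382, -0.00025622]), 'joint_torque': array([-8.10947877e-04, -5.27576745e+01, -1.26721054e+00, -1.53431797e+01,
       -5.27002453e-02,  6.59472644e-03,  1.74045458e-04]), 'tool_pos': array([ 0.27198111, -0.56199344,  0.2104262 ]), 'eef_rot': array([ 9.74696395e-01,  2.23531145e-01, -2.48692991e-04, -8.38104887e-04]), 'contact_force': array([ 1.29599987, -0.49279137,  0.25108869]), 'moment': array([ 0.00168685, -0.03624462,  0.00365243]), 'finger_force': 0.0, 'opening': 1.0011438251055582}
scene [[461.77542936   0.         319.76107203]
 [  0.         461.77542936 195.17224293]
 [  0.           0.           1.        ]] [[ 4.84878647e-01  8.74581176e-01  6.81589703e-04 -2.73114702e-01]
 [-6.22802366e-01  3.44742003e-01  7.02331948e-01  3.05453105e-01]
 [ 6.14011328e-01 -3.40970260e-01  7.11849261e-01 -1.45192419e+00]
 [ 0.00000000e+00  0.00000000e+00  0.00000000e+00  1.00000000e+00]] ['img', 'camera_matrix', 'camera_from_world']
side [[496.74302516   0.         323.5076525 ]
 [  0.         496.74302516 199.28477681]
 [  0.           0.           1.        ]] [[ 0.97837041 -0.20676168  0.00639919 -0.54527301]
 [ 0.12166712  0.600181    0.79055669 -0.10857287]
 [-0.1672975  -0.7726787   0.61235543 -0.90635809]
 [ 0.          0.          0.          1.        ]] ['img', 'camera_matrix', 'camera_from_world']
[[288.7091066    0.         317.75661613]
 [  0.         288.7091066  201.82021862]
 [  0.           0.           1.        ]] [[ 6.45177761e-05  9.54890470e-01  2.96958224e-01  7.54109323e-02]
 [ 9.99999884e-01  7.99572916e-05 -4.74370511e-04  4.22862593e-04]
 [-4.76715855e-04  2.96958220e-01 -9.54890354e-01 -1.74132413e-01]
 [ 0.00000000e+00  0.00000000e+00  0.00000000e+00  1.00000000e+00]]
```

View pics/scene0.png

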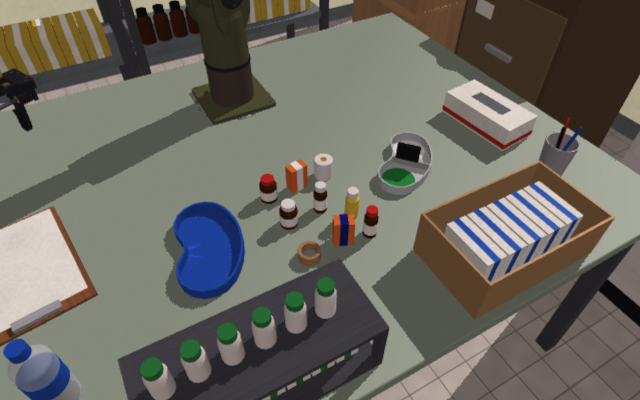

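View pics/side0.png

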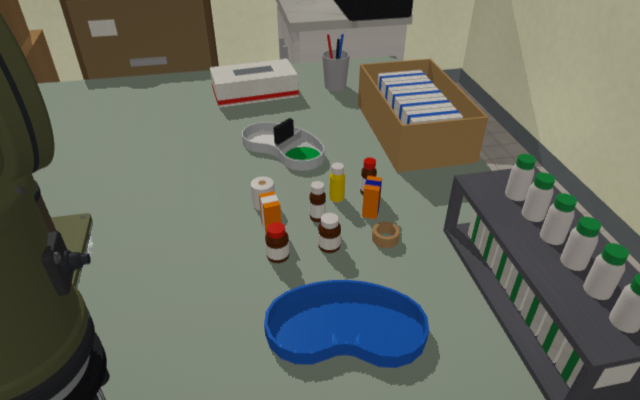

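The scene view shows the caddy at (210,250), the tray at (405,163) with its grip at (409,150) and green side at (398,178), tall_white at (320,197), short_white at (288,214) and carton_white at (297,176). In the side view these are at (345,322), (283,147), (317,201), (329,232) and (270,213). The red caps (268,189) and (371,221), blue-band carton (343,230), yellow bottle (352,203) and white roll (323,167) are look-alikes or clutter.

```bash
cat > h.py <<'E'
from plant import r,cams
import cv2,numpy as np
from scipy.spatial.transform import Rotation as R
def snap(n):
    s=r.get_state();d=cams.snapshot(n)
    if n=="wrist":
        T=np.eye(4);T[:3,:3]=R.from_quat(s["eef_rot"]).as_matrix();T[:3,3]=s["tool_pos"]
        d["wc"]=T@d["tool_from_camera"]
    else: d["wc"]=np.linalg.inv(d["camera_from_world"])
    return d
def ray(d,uv):
    K=d["camera_matrix"];uv=np.atleast_2d(np.float64(uv))
    v=np.c_[(uv[:,0]-K[0,2])/K[0,0],-(uv[:,1]-K[1,2])/K[1,1],-np.ones(len(uv))]
    return d["wc"][:3,3],v@d["wc"][:3,:3].T
def plane(d,uv,z):
    o,v=ray(d,uv);return o+v*((z-o[2])/v[:,2])[:,None]
def tri(d1,p1,d2,p2):
    A=np.zeros((3,3));b=np.zeros(3)
    for d,p in((d1,p1),(d2,p2)):
        o,v=ray(d,p);v=v[0]/np.linalg.norm(v[0]);M=np.eye(3)-np.outer(v,v);A+=M;b+=M@o
    return np.linalg.solve(A,b)
def project(d,P):
    p=np.linalg.inv(d["wc"])@np.append(P,1);K=d["camera_matrix"]
    return np.array([K[0,0]*p[0]/-p[2]+K[0,2],-K[1,1]*p[1]/-p[2]+K[1,2]])
def blobs(m,amin=30):
    n,l,st,c=cv2.connectedComponentsWithStats(m.astype(np.uint8)*255)
    return [(st[i,4],c[i],l==i) for i in range(1,n) if st[i,4]>=amin]
def hsv(d): return cv2.cvtColor(d["img"],cv2.COLOR_RGB2HSV)
def pose():
    s=r.get_state();M=R.from_quat(s["eef_rot"]).as_matrix()
    return s,M
def go(P,yawy=None):
    """tool-frame shift in mm to reach P; and turn about tool z so tool y lies along world angle yawy"""
    s,M=pose();d=M.T@(np.array(P)-s["tool_pos"])*1000
    a=np.degrees(np.arctan2(M[1,1],M[0,1]));print("tcp",s["tool_pos"].round(4),"yawY",a.round(1),"tilt",np.degrees(M[:2,2]).round(2),"shift mm",d.round(1),"q7",s["q"][6].round(2),"t",s["clock"])
    if yawy is not None: print("turn about tool z",round(-((yawy-a+90)%180-90),1))
E
python3 - <<'E'
from h import *
a=snap("scene");b=snap("side")
for n,p,q in(("tall",(320,187),(317,187)),("short",(288,205),(329,220)),("carton",(297,168),(270,200)),("grip",(409,147),(285,127)),("sred",(268,181),(276,232)),("tred",(371,211),(369,164)),("cblue",(344,218),(373,183)),("roll",(323,160),(262,184)),("yel",(352,193),(337,172)),("green",(398,179),(302,155))):
    print(n,tri(a,p,b,q).round(3))
for d in(a,b):
    h=hsv(d);m=(h[...,0]>105)&(h[...,0]<125)&(h[...,1]>150)
    B=max(blobs(m),key=lambda x:x[0]);print(B[0],B[1],plane(d,B[1],.015).round(3))
go((.3,-.25,.3))
E
```

```text
tall [0.547 0.01  0.074]
short [ 0.552 -0.075  0.061]
carton [ 0.454 -0.002  0.066]
grip [0.522 0.283 0.061]
sred [ 0.453 -0.081  0.055]
tred [0.668 0.071 0.073]
cblue [0.657 0.007 0.072]
roll [0.446 0.075 0.051]
yel [0.598 0.065 0.068]
green [0.556 0.235 0.004]
5398 [208.07762134 249.41848833] [[ 0.548 -0.271  0.015]]
11449 [346.04873788 323.73464931] [[ 0.536 -0.272  0.015]]
tcp [ 0.2722 -0.5623  0.2109] yawY -64.2 tilt [-0.02  0.04] shift mm [ 161.1 -269.   -88.9] q7 -0.22 t 0.25
```

```bash
python3 -m pendant '[[-1,[46,-16,-9],[0,0,0]],[-1,[46,-16,-9],[0,0,0]],[-1,[46,-16,-9],[0,0,0]],[-1,[46,-16,-9],[0,0,0]],[-1,[46,-16,-9],[0,0,0]],[-1,[46,-16,-9],[0,0,0]],[-1,[46,-16,-9],[0,0,0]],[-1,[46,-16,-9],[0,0,0]]]'
python3 -m pendant '[[-1,[0,0,0],[0,0,0]],[-1,[0,0,0],[0,0,0]]]'
python3 - <<'E'
from h import *
d=snap("wrist");cv2.imwrite("pics/w1.png",d["img"][:,:,::-1])
h=hsv(d);m=(h[...,0]>105)&(h[...,0]<125)&(h[...,1]>150)
B=max(blobs(m),key=lambda x:x[0]);print(B[0],B[1],d["wc"][:3,3])
c=max(cv2.findContours(B[2].astype(np.uint8),0,1)[0],key=len)[:,0]
P=plane(d,c,.028)[:,:2]*1000
print(cv2.minAreaRect(P.astype(np.float32)))
np.save("cad.npy",P)
go((.525,.285,.25),-49)
E
```

```text
clock: 1.25
tool_pos: [0.5487, -0.2858, 0.2835]
eef_rot: [0.975, 0.223, -0.0, 0.0]
contact_force: [0.4, -0.7, 0.3]
opening: 1.0
finger_force: 0.0
clock: 1.5
tool_pos: [0.547, -0.2877, 0.2829]
eef_rot: [0.975, 0.223, -0.001, 0.0]
contact_force: [0.6, -1.0, -0.4]
opening: 0.996
finger_force: 0.0
13148 [305.05438089 160.14253118] [ 0.61531683 -0.25512076  0.45690334]
((536.0872802734375, -265.86688232421875), (146.0482177734375, 251.0675048828125), 75.66077423095703)
tcp [ 0.5464 -0.2885  0.2828] yawY -64.3 tilt [-0.09 -0.06] shift mm [ 229.6 -526.    32.3] q7 -0.82 t 1.55
turn about tool z -15.3
```

View pics/w1.png

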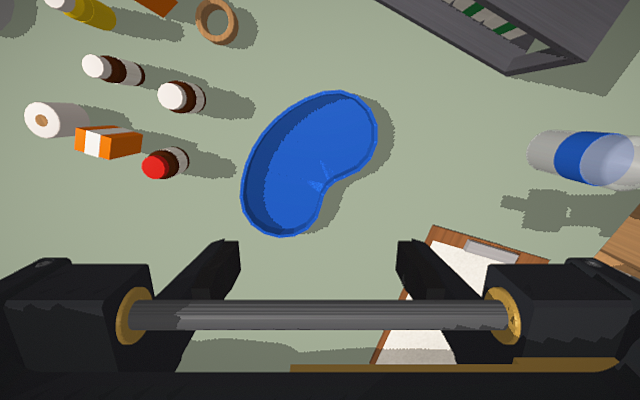

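The wrist view shows the caddy rim at (310,165); the fit gives 146×251 mm, long axis -14.3°. The white, red and roll objects lie to the left as expected. Next is the tray.

```bash
python3 -m pendant '[[-1,[20,-50,0],[0,0,0]],[-1,[20,-50,0],[0,0,0]],[-1,[20,-50,0],[0,0,0]],[-1,[20,-50,0],[0,0,0]],[-1,[20,-50,0],[0,0,0]],[-1,[20,-50,0],[0,0,0]],[-1,[20,-50,0],[0,0,0]],[-1,[20,-50,0],[0,0,0]]]' | head -2
python3 -m pendant '[[-1,[20,-42,0],[0,0,0]],[-1,[20,-42,0],[0,0,0]],[-1,[20,-42,0],[0,0,0]],[-1,[0,0,0],[0,0,-8]],[-1,[0,0,0],[0,0,-7]],[-1,[0,0,0],[0,0,0]],[-1,[0,0,0],[0,0,0]]]' | head -3
python3 - <<'E'
from h import *
P=np.load("cad.npy").astype(np.float32);m=cv2.moments(P.reshape(-1,1,2))
print("caddy mom",m["m10"]/m["m00"],m["m01"]/m["m00"],np.degrees(.5*np.arctan2(2*m["mu11"],m["mu20"]-m["mu02"])))
d=snap("wrist");cv2.imwrite("pics/w2.png",d["img"][:,:,::-1])
h=hsv(d);m=(h[...,0]>50)&(h[...,0]<80)&(h[...,1]>150)
for A,c,_ in blobs(m,80): print("green",A,c,plane(d,c,.004).round(4))
m=h[...,2]<45
for A,c,M in blobs(m,80):
    q=cv2.minAreaRect(np.argwhere(M)[:,::-1].astype(np.float32));print("black",A,c.round(0),q,plane(d,c,.07).round(4))
go((.525,.285,.25))
E
```

```text
clock: 2.55
tool_pos: [0.5175, 0.1421, 0.2832]
clock: 3.42
tool_pos: [0.5171, 0.281, 0.2831]
eef_rot: [0.938, 0.347, -0.0, 0.0]
caddy mom 535.8259307157658 -268.4004639298633 -14.226423143268239
green 2217 [357.03337844 163.27604871] [[0.5561 0.2322 0.004 ]]
black 402 [318. 166.] ((317.9999694824219, 165.99998474121094), (43.99999237060547, 7.999999046325684), 90.0) [[0.5216 0.2841 0.07  ]]
black 52250 [314. 336.] ((319.5, 319.5), (159.0, 639.0), 90.0) [[0.3037 0.1061 0.07  ]]
tcp [0.517  0.2813 0.2832] yawY -49.4 tilt [ 0.   -0.03] shift mm [ 8.5  2.4 33.2] q7 -1.6 t 3.475
```

View pics/w2.png

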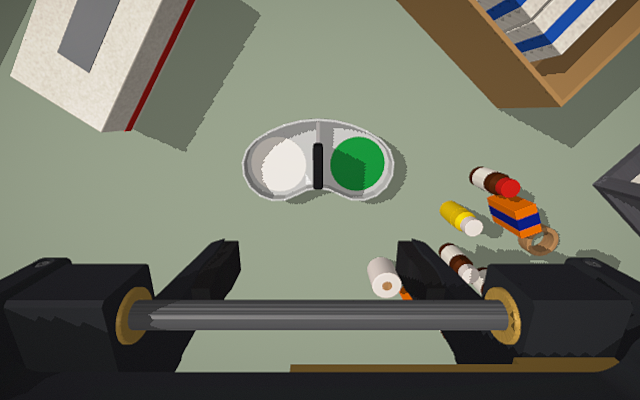

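The view shows the tray at (318,160) with its grip at (318,166), green disc right (357,163) and white left. I'll grasp it at yaw about -50.5°.

```bash
python3 -m pendant '[[-1,[5,1,40],[0,0,1]],[-1,[0,0,50],[0,0,0]],[-1,[0,0,50],[0,0,0]],[-1,[0,0,50],[0,0,0]],[-1,[0,0,30],[0,0,0]],[-1,[0,0,22],[0,0,0]],[-1,[0,0,0],[0,0,0]]]' 
python3 -m pendant '[[1,[0,0,0],[0,0,0]],[1,[0,0,0],[0,0,0]],[1,[0,0,0],[0,0,0]],[1,[0,0,0],[0,0,0]],[1,[0,0,0],[0,0,0]],[1,[0,0,0],[0,0,0]],[1,[0,0,0],[0,0,0]]]' 45
python3 -m pendant '[[1,[0,0,-20],[0,0,0]],[1,[0,0,-20],[0,0,0]],[1,[0,0,-30],[0,0,0]],[1,[0,0,-40],[0,0,0]],[1,[0,0,-40],[0,0,0]],[1,[0,0,0],[0,0,0]],[1,[0,0,0],[0,0,0]]]'
python3 - <<'E'
from h import *
d=snap("wrist");cv2.imwrite("pics/w3.png",d["img"][:,:,::-1])
h=hsv(d);m=(h[...,0]>50)&(h[...,0]<80)&(h[...,1]>150)
s,M=pose()
for A,c,_ in blobs(m,80):
    p=plane(d,c,s["tool_pos"][2]-.040+.004)[0];print("green",A,c,p.round(4),"tool",(M.T@(p-s["tool_pos"])*1000).round(1))
go((.5356,-.268,.2))
E
```

```text
clock: 4.35
tool_pos: [0.5201, 0.2838, 0.0398]
eef_rot: [0.94, 0.34, -0.002, 0.001]
contact_force: [-0.1, 0.4, 0.1]
opening: 0.998
finger_force: 0.0
clock: 5.22
tool_pos: [0.5211, 0.2848, 0.0412]
eef_rot: [0.94, 0.341, -0.0, 0.0]
contact_force: [0.0, 0.2, 0.6]
opening: 0.231
finger_force: 0.0
clock: 6.1
tool_pos: [0.5206, 0.2843, 0.1906]
eef_rot: [0.94, 0.341, -0.001, 0.0]
contact_force: [-0.7, 0.0, -0.5]
opening: 0.002
finger_force: 0.0
green 3369 [366.68239834 178.53754823] [0.5655 0.2741 0.1541] tool [28.4 36.7 35.9]
tcp [0.5203 0.2841 0.1901] yawY -50.2 tilt [-0.11 -0.09] shift mm [-341.9  433.8   -9.2] q7 -1.65 t 6.15
```

View pics/w3.png

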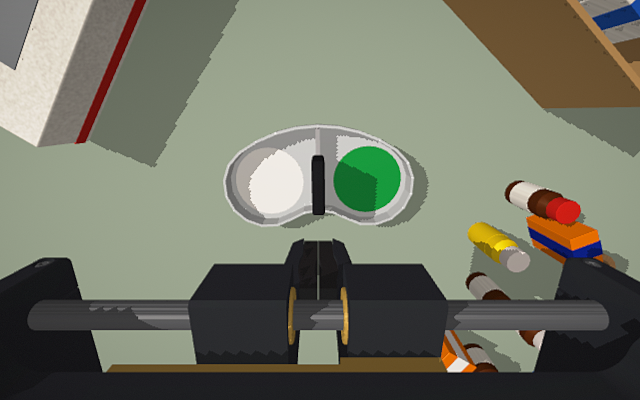

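The fingers were still closing when I lifted, so the grip at (318,185) was left behind and the tray looks undisturbed. I'll reopen, re-measure and go down again.

```bash
python3 -m pendant '[[-1,[0,0,0],[0,0,0]],[-1,[0,0,0],[0,0,0]],[-1,[0,0,0],[0,0,0]],[-1,[0,0,0],[0,0,0]],[-1,[0,0,0],[0,0,0]],[-1,[0,0,0],[0,0,0]],[-1,[0,0,0],[0,0,0]]]' | grep open
python3 - <<'E'
from h import *
d=snap("wrist")
h=hsv(d);m=(h[...,0]>50)&(h[...,0]<80)&(h[...,1]>150)
G=max(blobs(m),key=lambda b:b[0]);g=plane(d,G[1],.004)[0]
m=h[...,2]<45
for A,c,M in blobs(m,80):
    if A<5000:
        p=plane(d,c,.07)[0];v=g-p;print(A,c,p.round(4),g.round(4),"yaw",np.degrees(np.arctan2(v[1],v[0]))+5.53)
        go((p[0],p[1],.041))
E
```

```text
opening: 0.773
694 [318.13832853 185.63544669] [0.5225 0.2852 0.07  ] [0.5561 0.2323 0.004 ] yaw -52.022119474664926
tcp [0.5211 0.2848 0.1912] yawY -50.2 tilt [ 0. -0.] shift mm [  1.3   0.6 150.2] q7 -1.65 t 7.075
```

```bash
python3 -m pendant '[[-1,[1,1,0],[0,0,0]],[-1,[0,0,0],[0,0,1]],[-1,[0,0,40],[0,0,0]],[-1,[0,0,40],[0,0,0]],[-1,[0,0,40],[0,0,0]],[-1,[0,0,20],[0,0,0]],[-1,[0,0,11],[0,0,0]],[-1,[0,0,0],[0,0,0]]]' 45 |grep -v eef
python3 -m pendant '[[1,[0,0,0],[0,0,0]],[1,[0,0,0],[0,0,0]],[1,[0,0,0],[0,0,0]],[1,[0,0,0],[0,0,0]],[1,[0,0,0],[0,0,0]],[1,[0,0,0],[0,0,0]],[1,[0,0,0],[0,0,0]],[1,[0,0,0],[0,0,0]]]' 45
python3 -m pendant '[[1,[0,0,0],[0,0,0]],[1,[0,0,0],[0,0,0]],[1,[0,0,0],[0,0,0]]]' 45
```

```text
clock: 8.07
tool_pos: [0.5224, 0.2846, 0.0399]
contact_force: [-0.1, -0.8, 0.2]
opening: 0.998
finger_force: 0.0
clock: 9.07
tool_pos: [0.5224, 0.2848, 0.0402]
eef_rot: [0.943, 0.333, 0.0, -0.0]
contact_force: [0.5, -0.4, -0.4]
opening: 0.137
finger_force: 45.0
clock: 9.45
tool_pos: [0.5224, 0.2848, 0.0402]
eef_rot: [0.943, 0.333, -0.0, -0.0]
contact_force: [-0.0, 0.1, 0.1]
opening: 0.133
finger_force: 44.9
```

```bash
python3 -m pendant '[[1,[0,0,-15],[0,0,0]],[1,[0,0,-25],[0,0,0]],[1,[0,0,-35],[0,0,0]],[1,[0,0,-40],[0,0,0]],[1,[0,0,-35],[0,0,0]],[1,[0,0,0],[0,0,0]],[1,[0,0,0],[0,0,0]]]'
cat > g.py <<'E'
from h import *
d=snap("wrist");h=hsv(d);m=(h[...,0]>50)&(h[...,0]<80)&(h[...,1]>150)
s,M=pose();G=max(blobs(m),key=lambda b:b[0]);p=plane(d,G[1],s["tool_pos"][2]-.036)[0]
print("green px",G[1].round(1),"in tool mm",(M.T@(p-s["tool_pos"])*1000).round(1))
E
python3 - <<'E'
from g import *
h2=h;w=(h[...,1]<12)&(h[...,2]>215)
for A,c,_ in blobs(w,500): print("white",A,c)
go((.5357,-.268,.2),-14.3)
E
```

```text
clock: 10.32
tool_pos: [0.5217, 0.2837, 0.1894]
eef_rot: [0.943, 0.332, -0.001, 0.0]
contact_force: [0.0, -0.2, -3.6]
opening: 0.141
finger_force: 44.9
green px [398.9 219.4] in tool mm [-4.2 63.5 36. ]
white 921 [285.14006515 156.79913138]
white 1074 [380.08938547 172.92271881]
white 6815 [256.83991196 216.84974321]
tcp [0.5214 0.2837 0.1888] yawY -51.2 tilt [-0.15 -0.12] shift mm [-334.7  438.8  -10.1] q7 -1.67 t 10.375
turn about tool z -36.9
```

```bash
python3 -m pendant '[[1,[-12,16,-5],[0,0,0]],[1,[-24,31,-5],[0,0,0]],[1,[-24,31,0],[0,0,0]],[1,[-24,31,0],[0,0,0]],[1,[-24,31,0],[0,0,0]],[1,[-24,31,0],[0,0,0]],[1,[-24,31,0],[0,0,0]],[1,[-24,31,0],[0,0,0]]]'|head -2
python3 -m pendant '[[1,[-24,31,0],[0,0,0]],[1,[-24,31,0],[0,0,0]],[1,[-24,31,0],[0,0,0]],[1,[-24,31,0],[0,0,0]],[1,[-24,31,0],[0,0,0]],[1,[-24,31,0],[0,0,0]],[1,[-24,31,0],[0,0,0]],[1,[-11,20,0],[0,0,0]]]'|head -2
python3 -m pendant '[[1,[0,0,0],[0,0,-7]],[1,[0,0,0],[0,0,-8]],[1,[0,0,0],[0,0,-8]],[1,[0,0,0],[0,0,-8]],[1,[0,0,0],[0,0,-6]],[1,[0,0,0],[0,0,0]],[1,[0,0,0],[0,0,0]]]'
python3 - <<'E'
from g import *
cv2.imwrite("pics/w4.png",d["img"][:,:,::-1])
go((.5357,-.268,.044),-14.3)
E
```

```text
clock: 11.38
tool_pos: [0.5272, -0.0129, 0.1997]
clock: 12.38
tool_pos: [0.5344, -0.3111, 0.1992]
clock: 13.25
tool_pos: [0.5365, -0.3072, 0.1998]
eef_rot: [0.79, 0.613, -0.001, -0.0]
contact_force: [0.5, 0.2, -2.8]
opening: 0.136
finger_force: 44.9
green px [398.8 219.2] in tool mm [-4.1 61.9 36. ]
tcp [ 0.5368 -0.3071  0.2   ] yawY -14.3 tilt [-0.05 -0.01] shift mm [ 37.7 -10.6 155.9] q7 -0.17 t 13.3
turn about tool z 0.0
```

View pics/w4.png

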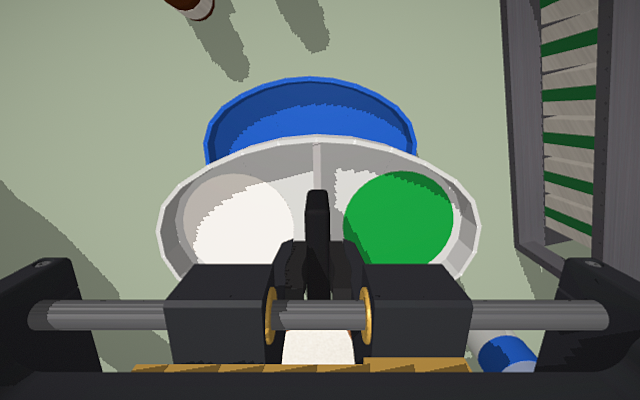

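The tray hangs level at (318,210), outline parallel with the caddy behind it at (310,115). I'll move over, then lower.

```bash
python3 -m pendant '[[1,[15,-5,0],[0,0,0]],[1,[15,-5,0],[0,0,0]],[1,[7,-1,30],[0,0,0]],[1,[0,0,30],[0,0,0]],[1,[0,0,25],[0,0,0]],[1,[0,0,0],[0,0,0]],[1,[0,0,0],[0,0,0]]]'
python3 - <<'E'
from g import *
cv2.imwrite("pics/w5.png",d["img"][:,:,::-1])
b=snap("side")
cv2.imwrite("pics/s5.png",cv2.resize(b["img"][200:400,200:480,::-1],None,fx=2.5,fy=2.5))
go((.5357,-.268,.044),-14.3)
E
```

```text
clock: 14.18
tool_pos: [0.5369, -0.2673, 0.1163]
eef_rot: [0.789, 0.615, 0.001, 0.001]
contact_force: [-0.0, -0.2, -2.1]
opening: 0.136
finger_force: 44.9
green px [398.9 219.2] in tool mm [-3.6 61.9 36.2]
tcp [ 0.537  -0.2679  0.1167] yawY -14.2 tilt [ 0.15 -0.04] shift mm [-0.4 -1.5 72.7] q7 -0.31 t 14.275
turn about tool z 0.1
```

View pics/s5.png

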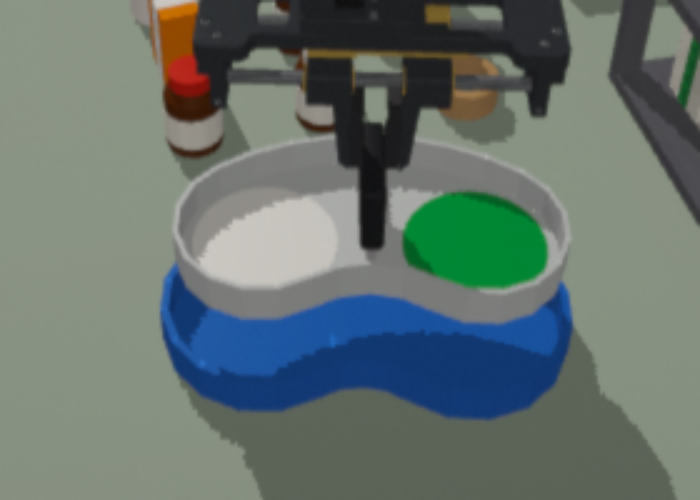

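The side view shows the tray directly above the caddy with matching outlines. I'll lower it gently.

```bash
python3 -m pendant '[[1,[-1,-1,15],[0,0,0]],[1,[0,0,15],[0,0,0]],[1,[0,0,10],[0,0,0]],[1,[0,0,8],[0,0,0]],[1,[0,0,6],[0,0,0]],[1,[0,0,6],[0,0,0]],[1,[0,0,0],[0,0,0]]]'
python3 -m pendant '[[1,[0,0,4],[0,0,0]],[1,[0,0,4],[0,0,0]],[1,[0,0,3],[0,0,0]],[1,[0,0,1],[0,0,0]],[1,[0,0,0],[0,0,0]],[1,[0,0,0],[0,0,0]]]'
```

```text
clock: 15.15
tool_pos: [0.5345, -0.2687, 0.0549]
eef_rot: [0.789, 0.615, -0.0, -0.0]
contact_force: [0.1, 0.4, -2.8]
opening: 0.136
finger_force: 44.9
clock: 15.9
tool_pos: [0.5347, -0.2687, 0.0441]
eef_rot: [0.789, 0.615, -0.0, 0.0]
contact_force: [-3.4, 0.7, 4.5]
opening: 0.139
finger_force: 44.9
```

```bash
python3 -m pendant '[[-1,[0,0,0],[0,0,0]],[-1,[0,0,0],[0,0,0]],[-1,[0,0,0],[0,0,0]],[-1,[0,0,-20],[0,0,0]],[-1,[0,0,-45],[0,0,0]],[-1,[0,0,-45],[0,0,0]],[-1,[0,0,-45],[0,0,0]],[-1,[0,0,-45],[0,0,0]]]'
python3 -m pendant '[[-1,[-50,0,0],[0,0,0]],[-1,[0,0,0],[0,0,0]],[-1,[0,0,0],[0,0,0]]]'|head -2
python3 - <<'E'
from h import *
d=snap("wrist");h=hsv(d)
m=(h[...,0]>50)&(h[...,0]<80)&(h[...,1]>150)
G=max(blobs(m),key=lambda b:b[0]);g=plane(d,G[1],.008)[0];print("green",g.round(4))
for A,c,_ in blobs(h[...,2]<45,80):
    if A<3000:
        p=plane(d,c,.074)[0];v=g-p;print("grip",A,c,p.round(4),"yaw",np.degrees(np.arctan2(v[1],v[0]))+5.53)
cv2.imwrite("pics/w6.png",d["img"][:,:,::-1])
b=snap("side")
cv2.imwrite("pics/s6.png",cv2.resize(b["img"][150:400,200:480,::-1],None,fx=2.4,fy=2.4))
go((.5,0,.3))
E
```

```text
clock: 16.9
tool_pos: [0.5345, -0.2687, 0.2446]
eef_rot: [0.789, 0.615, 0.0, 0.0]
contact_force: [-0.0, -0.7, 0.2]
opening: 0.995
finger_force: 0.0
clock: 17.27
tool_pos: [0.5223, -0.3168, 0.2429]
green [ 0.5926 -0.2909  0.008 ]
grip 154 [210.23376623   4.24025974] [ 0.4589 -0.1139  0.074 ] yaw -47.406534191489
grip 96 [575.33333333   8.48958333] [ 0.8222 -0.2096  0.074 ] yaw -154.9644126711954
grip 538 [318.17472119 137.37732342] [ 0.5336 -0.2707  0.074 ] yaw -13.3319217512466
tcp [ 0.5228 -0.3157  0.2429] yawY -14.1 tilt [-0.01  0.07] shift mm [300.8 -98.8 -56.7] q7 -0.12 t 17.375
```

View pics/w6.png

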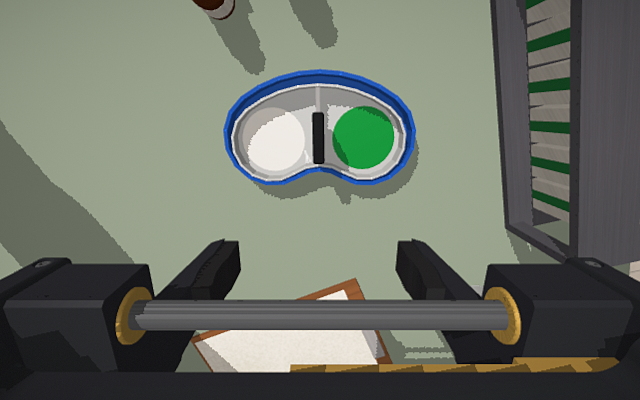

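View pics/s6.png

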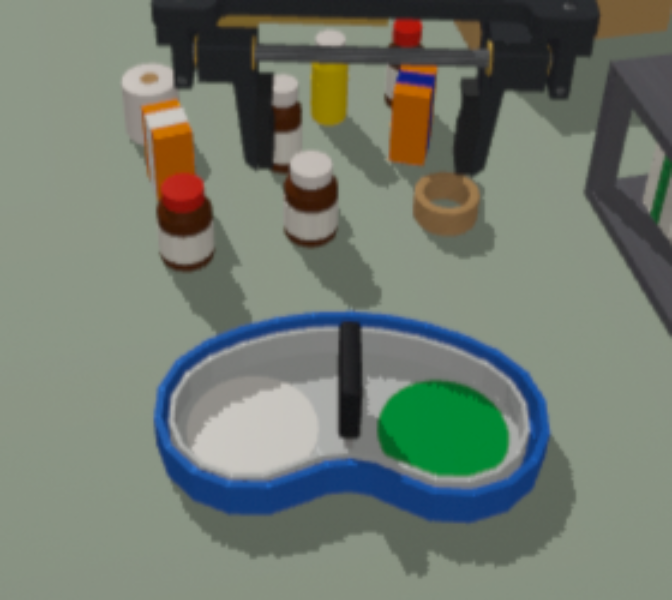

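The wrist and side views show the tray fully nested, with its rim just below the blue rim all round, grip at (318,137) and green at (363,137). The next view is the bottles from above.

```bash
python3 -m pendant '[[-1,[48,-17,-10],[0,0,0]],[-1,[48,-17,-10],[0,0,0]],[-1,[48,-17,-10],[0,0,0]],[-1,[48,-17,-10],[0,0,0]],[-1,[48,-17,-10],[0,0,0]],[-1,[0,0,-10],[0,0,0]],[-1,[0,0,0],[0,0,0]],[-1,[0,0,0],[0,0,0]]]'|head -2
python3 - <<'E'
from h import *
d=snap("wrist");cv2.imwrite("pics/w7.png",d["img"][:,:,::-1]);np.save("w7.npy",d["img"]);np.savez("w7",**{k:d[k] for k in("img","wc","camera_matrix")})
h=hsv(d)
for n,P in(("tall",(.547,.010,.082)),("short",(.552,-.075,.068)),("carton",(.454,-.002,.072)),("roll",(.446,.075,.05)),("yel",(.598,.065,.08)),("cblue",(.657,.007,.072))): print(n,project(d,P).round(0))
w=(h[...,1]<60)&(h[...,2]>150)
for A,c,M in blobs(w,60): print("white",A,c.round(1),cv2.minEnclosingCircle(np.argwhere(M)[:,::-1].astype(np.float32))[1],plane(d,c,.082).round(4),plane(d,c,.068).round(4))
o=(h[...,0]>4)&(h[...,0]<16)&(h[...,1]>180)&(h[...,2]>130)
for A,c,M in blobs(o,60): print("orange",A,c.round(1))
go((.5,0,.3))
E
```

```text
clock: 18.38
tool_pos: [0.4986, -0.065, 0.3027]
tall [340. 104.]
short [356. 165.]
carton [275. 131.]
roll [256.  76.]
yel [371.  48.]
cblue [423.  85.]
white 102170 [279.4 126.7] 310.4231872558594 [[0.4625 0.0027 0.082 ]] [[0.4605 0.0025 0.068 ]]
white 147 [630.    3.9] 9.861641883850098 [[0.9033 0.0352 0.082 ]] [[0.917  0.0362 0.068 ]]
white 625 [630.2  27.1] 21.24274444580078 [[0.9051 0.0099 0.082 ]] [[0.9189 0.0099 0.068 ]]
white 1086 [629.1  72.2] 29.436471939086914 [[ 0.907 -0.042  0.082]] [[ 0.9209 -0.0438  0.068 ]]
white 143 [537.3 143.4] 15.207006454467773 [[ 0.793  -0.1039  0.082 ]] [[ 0.8028 -0.1079  0.068 ]]
white 408 [355.8 166.6] 11.676187515258789 [[ 0.5494 -0.0745  0.082 ]] [[ 0.5506 -0.0774  0.068 ]]
white 477 [627.6 172.5] 16.053123474121094 [[ 0.9134 -0.1757  0.082 ]] [[ 0.9274 -0.1823  0.068 ]]
white 426 [625.9 218.2] 16.80783462524414 [[ 0.9152 -0.246   0.082 ]] [[ 0.9293 -0.255   0.068 ]]
white 3094 [339.  267.6] 52.1973991394043 [[ 0.4915 -0.222   0.082 ]] [[ 0.4906 -0.2302  0.068 ]]
white 169 [378.2 252.4] 11.472023963928223 [[ 0.555  -0.2113  0.082 ]] [[ 0.5563 -0.2191  0.068 ]]
white 452 [625.2 258.7] 18.721744537353516 [[ 0.9182 -0.3147  0.082 ]] [[ 0.9324 -0.3262  0.068 ]]
white 226 [  9.1 268.2] 18.117769241333008 [[-0.0022 -0.0974  0.082 ]] [[-0.0206 -0.1012  0.068 ]]
white 251 [396.3 293.7] 14.14223575592041 [[ 0.5694 -0.29    0.082 ]] [[ 0.5712 -0.3006  0.068 ]]
white 6398 [296.3 347.9] 94.80683898925781 [[ 0.3864 -0.3541  0.082 ]] [[ 0.3818 -0.367   0.068 ]]
white 633 [421.4 338.6] 24.520498275756836 [[ 0.5955 -0.3873  0.082 ]] [[ 0.5983 -0.4014  0.068 ]]
white 168 [430.5 354.4] 20.500099182128906 [[ 0.6057 -0.4243  0.082 ]] [[ 0.6089 -0.4396  0.068 ]]
orange 372 [420.4  73.6]
orange 370 [413.1  99.1]
orange 220 [269.1 123.6]
orange 205 [279.2 146.1]
tcp [ 0.4985 -0.0651  0.3026] yawY -14.3 tilt [-0.07 -0.03] shift mm [ 63.4 -14.6   2.5] q7 -0.53 t 18.425
```

View pics/w7.png

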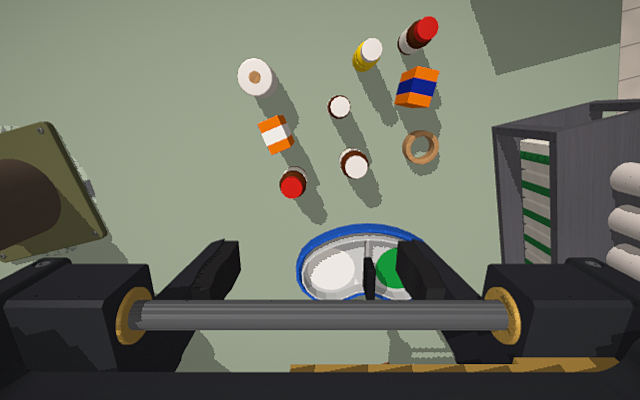

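Candidates:
- White-capped brown bottles: slim at (339,106) = tall_white, stout at (355,166) = short_white.
- The bottle at (371,48) is yellow with a white cap, so it stays. Red caps at (293,184) and (427,28) stay.
- Cartons: the white band is at (276,134) = carton_white. The one at (417,87) has a blue band and stays.

An enlarged crop will confirm this.

```bash
python3 - <<'E'
from h import *
d=dict(np.load("w7.npz"));h=hsv(d)
cv2.imwrite("pics/c7.png",cv2.resize(d["img"][90:200,240:390,::-1],None,fx=5.2,fy=5.2,interpolation=cv2.INTER_NEAREST))
w=(h[...,1]<30)&(h[...,2]>205)
for A,c,M in blobs(w,60):
    if 240<c[0]<400 and c[1]<200:
        print("white",A,c.round(1),cv2.minAreaRect(np.argwhere(M)[:,::-1].astype(np.float32)),"tall",plane(d,c,.082).round(4),"short",plane(d,c,.068).round(4))
print(d["wc"][:3,3])
E
```

```text
white 350 [371.5  48.6] ((371.5, 48.5), (21.0, 19.0), 90.0) tall [[0.5987 0.064  0.082 ]] short [[0.6016 0.0659 0.068 ]]
white 843 [254.2  76.1] ((254.5, 76.0), (36.0, 33.0), 90.0) tall [[0.4493 0.0699 0.082 ]] short [[0.447 0.072 0.068]]
white 284 [339.8 106.2] ((340.0, 106.0), (18.0, 18.0), 0.0) tall [[0.5458 0.0081 0.082 ]] short [[0.5468 0.0081 0.068 ]]
white 282 [273.5 135.1] ((273.58624267578125, 135.0345001220703), (12.605420112609863, 22.322097778320312), 66.80140686035156) tall [[ 0.4518 -0.0058  0.082 ]] short [[ 0.4495 -0.0063  0.068 ]]
white 370 [355.8 166.5] ((355.75, 166.75001525878906), (20.50609588623047, 21.21320343017578), 45.0) tall [[ 0.5495 -0.0744  0.082 ]] short [[ 0.5507 -0.0774  0.068 ]]
[0.51647421 0.00862105 0.47672089]
```

View pics/c7.png

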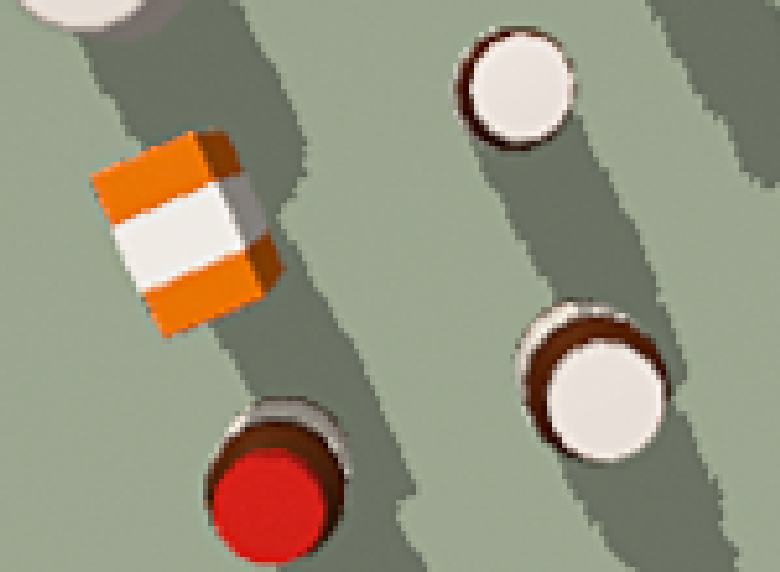

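The crop confirms brown bottles with white caps at crop (520,90) and (605,400), and the white-band carton at (180,235). Top-face corners of the carton are crop (92,178), (195,132), (265,292) and (167,338).

```bash
python3 - <<'E'
from h import *
d=dict(np.load("w7.npz"))
c=np.array([(92,178),(195,132),(265,292),(167,338)])/5.2+[240,90]-.5
P=plane(d,c,.072)[:,:2];v=(P[1]-P[0]+P[2]-P[3]);print("carton",P.mean(0),np.degrees(np.arctan2(v[1],v[0])),np.linalg.norm(P[1]-P[0]),np.linalg.norm(P[2]-P[1]))
a=np.radians(-13.9);M=np.array([[np.cos(a),-np.sin(a)],[np.sin(a),np.cos(a)]])
for n,p in(("short",(62,-27)),("tall",(62,20)),("carton",(-62,-6))): print(n,np.array([.5344,-.2697])+M@np.array(p)/1000)
go((.5507,-.0774,.023),-14)
E
```

```text
carton [ 0.45099593 -0.00619896] 9.401041843465219 0.02961982522627644 0.044163722605732
short [ 0.58809826 -0.31080348]
tall [ 0.59938898 -0.26517981]
carton [ 0.47277421 -0.26063016]
tcp [ 0.4985 -0.0651  0.3026] yawY -14.3 tilt [-0.07 -0.03] shift mm [  1.2  53.9 279.5] q7 -0.53 t 18.425
turn about tool z -0.3
```

```bash
python3 -m pendant '[[-0.6,[0,27,0],[0,0,0]],[-0.6,[1,27,40],[0,0,0]],[-0.6,[0,0,50],[0,0,0]],[-0.6,[0,0,50],[0,0,0]],[-0.6,[0,0,50],[0,0,0]],[-0.6,[0,0,30],[0,0,0]],[-0.6,[0,0,0],[0,0,0]]]' 20
python3 - <<'E'
from h import *
go((.5507,-.0774,.023),-14)
E
```

```text
clock: 19.3
tool_pos: [0.5493, -0.0769, 0.0808]
eef_rot: [0.789, 0.614, -0.002, -0.002]
contact_force: [0.7, -0.7, 0.6]
opening: 0.802
finger_force: 0.0
tcp [ 0.5493 -0.0769  0.0808] yawY -14.2 tilt [-0.33 -0.01] shift mm [-0.1  1.8 57.8] q7 -0.71 t 19.3
turn about tool z -0.2
```

```bash
python3 -m pendant '[[-0.6,[0,0,20],[0,0,0]],[-0.6,[0,1,20],[0,0,0]],[-0.6,[0,0,18],[0,0,0]],[-0.6,[0,0,0],[0,0,0]],[1,[0,0,0],[0,0,0]],[1,[0,0,0],[0,0,0]],[1,[0,0,0],[0,0,0]],[1,[0,0,0],[0,0,0]]]' 20
python3 -m pendant '[[1,[0,0,0],[0,0,0]],[1,[0,0,0],[0,0,0]],[1,[0,0,0],[0,0,0]]]' 20
```

```text
clock: 20.3
tool_pos: [0.5525, -0.0763, 0.0255]
eef_rot: [0.789, 0.614, 0.0, 0.0]
contact_force: [-0.7, -0.2, 0.4]
opening: 0.37
finger_force: 0.0
clock: 20.68
tool_pos: [0.5525, -0.0762, 0.0254]
eef_rot: [0.789, 0.614, 0.0, 0.0]
contact_force: [-0.9, 0.3, 4.1]
opening: 0.353
finger_force: 20.0
```

```bash
python3 - <<'E'
from h import *
a=snap("wrist")["img"][60:360,160:480,::-1];b=snap("side")["img"][140:300,240:420,::-1]
cv2.imwrite("pics/m8.png",np.hstack([cv2.resize(a,(400,375)),cv2.resize(b,(400,375))]))
print(r.get_state()["opening"])
E
```

```text
0.353634602126899
```

View pics/m8.png

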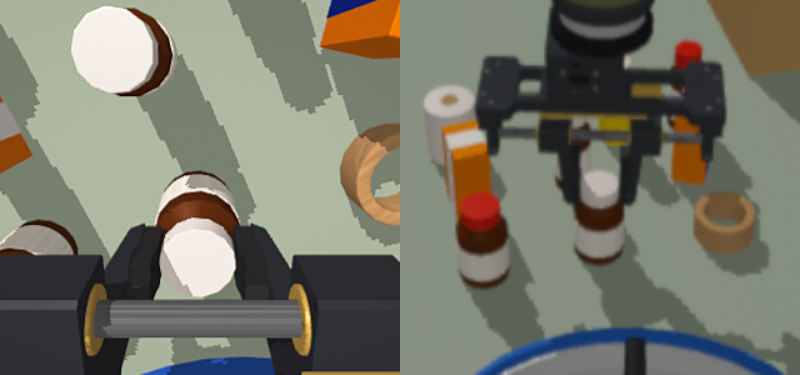

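The left view shows the bottle cap at (198,258), straight between fingers. In the right view the fingers look slightly behind the bottle. I'll check the offset.

```bash
python3 - <<'E'
from h import *
d=snap("wrist");s,M=pose();h=hsv(d)
w=(h[...,1]<30)&(h[...,2]>205);w[:,:270]=0;w[:,370:]=0;w[:225]=0;w[305:]=0
B=max(blobs(w),key=lambda b:b[0]);ys,xs=np.where(B[2]);print(B[0],B[1],xs.min(),xs.max(),ys.min(),ys.max())
c=[(xs.min()+xs.max())/2,(ys.min()+ys.max())/2]
for z in(.068,.075): p=plane(d,c,z)[0];print(z,p,M.T@(p-s["tool_pos"])*1000)
print(project(d,s["tool_pos"]),project(d,s["tool_pos"]+[0,0,.043]))
b=snap("side");print(project(b,(.5507,-.0774,.068)),project(b,(.5507,-.0774,0)))
E
```

```text
2522 [319.40206186 264.89214909] 291 347 234 297
0.068 [ 0.55237271 -0.07568475  0.068     ] [  0.4785729   -0.23315012 -42.56841067]
0.075 [ 0.55331245 -0.07179618  0.075     ] [  4.47846273  -0.27136264 -49.56866236]
[319.04909259 233.06963925] [319.48938133 266.76474785]
[329.0197788 218.2602971] [328.54498487 245.86672203]
```

```bash
python3 -m pendant '[[1,[0,0,-10],[0,0,0]],[1,[0,0,-20],[0,0,0]],[1,[0,0,-30],[0,0,0]],[1,[0,0,-40],[0,0,0]],[1,[0,0,-30],[0,0,0]],[1,[0,0,0],[0,0,0]],[1,[0,0,0],[0,0,0]]]'
python3 - <<'E'
from h import *
a=snap("wrist")["img"][60:360,160:480,::-1];b=snap("side")["img"][100:260,240:420,::-1]
cv2.imwrite("pics/m9.png",np.hstack([cv2.resize(a,(400,375)),cv2.resize(b,(400,375))]))
go((.5881,-.3108,.155),-13.9)
E
```

```text
clock: 21.75
tool_pos: [0.5515, -0.0764, 0.1545]
eef_rot: [0.789, 0.614, -0.001, -0.0]
contact_force: [0.7, -0.4, -1.4]
opening: 0.357
finger_force: 20.0
tcp [ 0.5513 -0.0763  0.1539] yawY -14.2 tilt [-0.16 -0.  ] shift mm [-218.3   93.1   -1.2] q7 -0.64 t 21.85
turn about tool z -0.3
```

View pics/m9.png

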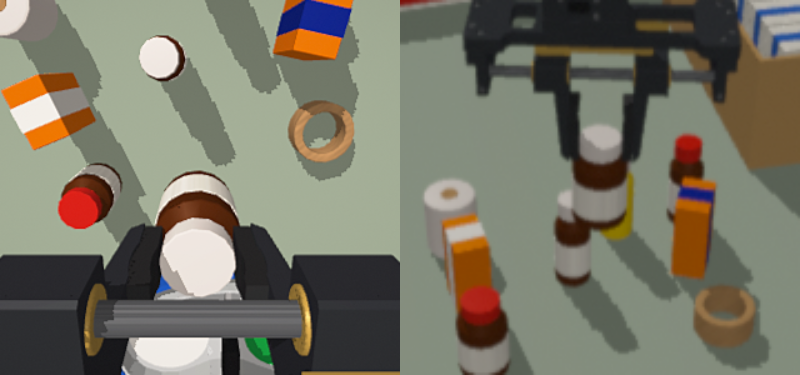

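```bash
python3 - <<'E'
from h import *
b=snap("side");s,M=pose();t=s["tool_pos"]
for dz in(0,.019,.043,-.025): print(dz,project(b,t+[0,0,dz]).round(1))
for o in(-.022,.022): print(o,project(b,t+M[:,1]*o).round(1))
E
```

```text
0 [329.9 179. ]
0.019 [330.1 169.8]
0.043 [330.3 157.7]
-0.025 [329.7 190.8]
-0.022 [317.  178.6]
0.022 [342.9 179.4]
```

The right view shows the short white-capped bottle held upright above the others, all of which are undisturbed. Now to carry it to the tray.

```bash
python3 -m pendant '[[1,[-20,9,0],[0,0,0]],[1,[-38,16,0],[0,0,0]],[1,[-40,17,0],[0,0,0]],[1,[-40,17,0],[0,0,0]],[1,[-40,17,0],[0,0,0]],[1,[-40,17,0],[0,0,0]],[1,[0,0,0],[0,0,0]],[1,[0,0,0],[0,0,0]]]'
python3 - <<'E'
from h import *
go((.5881,-.3108,.034),-13.9)
E
```

```text
clock: 22.9
tool_pos: [0.5887, -0.3091, 0.1542]
eef_rot: [0.789, 0.615, -0.0, -0.001]
contact_force: [0.0, 0.1, -1.5]
opening: 0.355
finger_force: 20.0
tcp [ 0.5887 -0.3091  0.1542] yawY -14.1 tilt [-0.08  0.11] shift mm [ -2.    0.  120.2] q7 -0.22 t 22.9
turn about tool z -0.2
```

```bash
python3 -m pendant '[[1,[-2,0,30],[0,0,0]],[1,[0,0,30],[0,0,0]],[1,[0,0,25],[0,0,0]],[1,[0,0,15],[0,0,0]],[1,[0,0,10],[0,0,0]],[1,[0,0,5],[0,0,0]],[1,[0,0,3],[0,0,0]],[1,[0,0,0],[0,0,0]]]'
python3 -m pendant '[[1,[0,0,1],[0,0,0]],[1,[0,0,0],[0,0,0]]]'
```

```text
clock: 23.9
tool_pos: [0.5889, -0.3124, 0.0376]
eef_rot: [0.789, 0.614, 0.0, 0.0]
contact_force: [-0.5, -1.0, -0.8]
opening: 0.358
finger_force: 20.0
clock: 24.15
tool_pos: [0.5888, -0.3124, 0.0365]
eef_rot: [0.789, 0.614, 0.0, 0.0]
contact_force: [-0.2, -0.5, 0.5]
opening: 0.353
finger_force: 20.0
```

```bash
python3 -m pendant '[[1,[0,0,1],[0,0,0]],[1,[0,0,1],[0,0,0]],[1,[0,0,0],[0,0,0]]]'
python3 -m pendant '[[-0.15,[0,0,0],[0,0,0]],[-0.15,[0,0,0],[0,0,0]],[-0.15,[0,0,0],[0,0,0]],[-0.15,[0,0,0],[0,0,0]],[-0.15,[0,0,-25],[0,0,0]],[-0.15,[0,0,-40],[0,0,0]],[-0.15,[0,0,-50],[0,0,0]],[-0.15,[0,0,-50],[0,0,0]]]'
python3 - <<'E'
from h import *
d=snap("wrist");cv2.imwrite("pics/w10.png",d["img"][:,:,::-1])
h=hsv(d);w=(h[...,1]<30)&(h[...,2]>205)
for A,c,_ in blobs(w,100):
    if abs(c[0]-318)<60 and c[1]<330: print(A,c,plane(d,c,.076))
go((.5458,.0081,.028),-14)
E
```

```text
clock: 24.52
tool_pos: [0.5886, -0.3122, 0.0341]
eef_rot: [0.789, 0.614, -0.0, -0.0]
contact_force: [0.4, -0.1, -1.9]
opening: 0.355
finger_force: 20.0
clock: 25.52
tool_pos: [0.5884, -0.3122, 0.2007]
eef_rot: [0.789, 0.615, -0.0, -0.0]
contact_force: [0.7, -0.8, 0.3]
opening: 0.573
finger_force: 0.0
365 [285.89315068 131.96986301] [[ 0.57026257 -0.2495466   0.076     ]]
208 [350.01923077 167.52884615] [[ 0.62525748 -0.30077295  0.076     ]]
712 [317.1994382  188.27808989] [[ 0.58649393 -0.31408574  0.076     ]]
tcp [ 0.5927 -0.3131  0.2083] yawY -14.2 tilt [ 0.65 -0.22] shift mm [ 300.1 -126.4  178.6] q7 -0.19 t 25.575
turn about tool z -0.2
```

```bash
python3 -m pendant '[[-0.3,[43,-18,0],[0,0,0]],[-0.3,[43,-18,0],[0,0,0]],[-0.3,[43,-18,0],[0,0,0]],[-0.3,[43,-18,0],[0,0,0]],[-0.3,[43,-18,0],[0,0,0]],[-0.3,[43,-18,0],[0,0,0]],[-0.3,[42,-18,0],[0,0,0]],[-0.3,[0,0,0],[0,0,0]]]'|head -2
python3 - <<'E'
from h import *
d=snap("wrist");h=hsv(d);w=(h[...,1]<30)&(h[...,2]>205);u=project(d,(.5458,.0081,.082));print(u)
B=min(blobs(w,100),key=lambda b:np.linalg.norm(b[1]-u));p=plane(d,B[1],.082)[0];print(B[:2],p)
a,b=snap("scene"),snap("side")
for D in(a,b):
    hh=hsv(D);w=(hh[...,1]<45)&(hh[...,2]>190);u=project(D,(.5881,-.312,.074));B=min(blobs(w,20),key=lambda b:np.linalg.norm(b[1]-u));print("short cap",B[:2],u,plane(D,B[1],.074))
go((p[0],p[1],.029),-14)
E
```

```text
clock: 26.58
tool_pos: [0.5394, 0.0145, 0.1997]
[325.84511853 192.51391163]
(np.int32(456), array([325.60745614, 191.82017544])) [0.5457305  0.00889211 0.082     ]
short cap (np.int32(41), array([187.43902439, 250.6097561 ])) [190.52224229 252.86113387] [[ 0.57954069 -0.31567898  0.074     ]]Traceback (most recent call last):
  File "<stdin>", line 6, in <module>
ValueError: min() iterable argument is empty
```

```bash
python3 - <<'E'
from h import *
go((.5457,.0085,.029),-14)
E
```

```text
tcp [0.54   0.008  0.1991] yawY -14.2 tilt [-0.01 -0.08] shift mm [  2.1   5.3 170.1] q7 -0.77 t 26.725
turn about tool z -0.2
```

```bash
python3 -m pendant '[[-0.3,[2,5,0],[0,0,0]],[-0.3,[0,0,0],[0,0,0]],[-0.3,[0,0,40],[0,0,0]],[-0.3,[0,0,40],[0,0,0]],[-0.3,[0,0,40],[0,0,0]],[-0.3,[0,0,30],[0,0,0]],[-0.3,[0,0,20],[0,0,0]],[-0.3,[0,0,0],[0,0,0]]]' 15
python3 -m pendant '[[1,[0,0,0],[0,0,0]],[1,[0,0,0],[0,0,0]],[1,[0,0,0],[0,0,0]],[1,[0,0,0],[0,0,0]],[1,[0,0,0],[0,0,0]],[1,[0,0,0],[0,0,0]]]' 20
```

```text
clock: 27.72
tool_pos: [0.5444, 0.0096, 0.0279]
eef_rot: [0.789, 0.614, -0.001, -0.001]
contact_force: [-0.2, -0.3, -0.2]
opening: 0.649
finger_force: 0.0
clock: 28.48
tool_pos: [0.5462, 0.0102, 0.0298]
eef_rot: [0.789, 0.614, 0.001, 0.001]
contact_force: [1.6, 0.1, 6.0]
opening: 0.317
finger_force: 18.4
```

```bash
python3 -m pendant '[[1,[0,0,0],[0,0,0]],[1,[0,0,0],[0,0,0]]]' 20
python3 -m pendant '[[1,[0,0,-10],[0,0,0]],[1,[0,0,-20],[0,0,0]],[1,[0,0,-30],[0,0,0]],[1,[0,0,-40],[0,0,0]],[1,[0,0,-30],[0,0,0]],[1,[0,0,0],[0,0,0]],[1,[0,0,0],[0,0,0]]]'
python3 - <<'E'
from h import *
d=snap("wrist");s,M=pose();h=hsv(d)
w=(h[...,1]<30)&(h[...,2]>205);w[:,:270]=0;w[:,370:]=0;w[:225]=0;w[320:]=0
B=max(blobs(w),key=lambda b:b[0]);ys,xs=np.where(B[2]);print(B[:2],xs.min(),xs.max(),ys.min(),ys.max())
p=plane(d,B[1],s["tool_pos"][2]+.053)[0];print("cap in tool",M.T@(p-s["tool_pos"])*1000)
cv2.imwrite("pics/w11.png",d["img"][:,:,::-1])
go((.5994,-.2652,.16),-14)
E
```

```text
clock: 28.72
tool_pos: [0.5462, 0.0102, 0.0297]
eef_rot: [0.789, 0.614, 0.001, 0.001]
contact_force: [0.3, -0.0, 6.0]
opening: 0.317
finger_force: 18.5
clock: 29.6
tool_pos: [0.5442, 0.0098, 0.1585]
eef_rot: [0.789, 0.615, -0.001, -0.0]
contact_force: [-0.1, -0.2, -0.6]
opening: 0.314
finger_force: 16.8
(np.int32(1861), array([317.29715207, 273.86029017])) 293 342 245 298
cap in tool [  1.78515161  -0.98240785 -52.99997066]
tcp [0.5441 0.0098 0.1581] yawY -14.2 tilt [-0.15 -0.03] shift mm [-253.1  120.9   -1.9] q7 -0.81 t 29.65
turn about tool z -0.2
```

```bash
python3 -m pendant '[[1,[-20,10,0],[0,0,0]],[1,[-38,18,0],[0,0,0]],[1,[-39,18,0],[0,0,0]],[1,[-39,19,0],[0,0,0]],[1,[-39,19,0],[0,0,0]],[1,[-39,18,0],[0,0,0]],[1,[-39,18,0],[0,0,0]],[1,[0,0,0],[0,0,0]]]'
python3 -m pendant '[[1,[0,0,0],[0,0,0]]]'|head -2
python3 - <<'E'
from h import *
go((.5994,-.2652,.038),-14)
E
```

```text
clock: 30.65
tool_pos: [0.5979, -0.2697, 0.1567]
eef_rot: [0.791, 0.612, -0.002, -0.0]
contact_force: [0.5, 0.7, -0.4]
opening: 0.32
finger_force: 16.8
clock: 30.78
tool_pos: [0.5989, -0.2632, 0.1578]
tcp [ 0.5989 -0.2632  0.1578] yawY -14.1 tilt [-0.13  0.11] shift mm [ -1.9   1.3 119.8] q7 -0.31 t 30.775
turn about tool z -0.1
```

```bash
python3 -m pendant '[[1,[-1,1,30],[0,0,0]],[1,[0,0,30],[0,0,0]],[1,[0,0,25],[0,0,0]],[1,[0,0,15],[0,0,0]],[1,[0,0,10],[0,0,0]],[1,[0,0,5],[0,0,0]],[1,[0,0,3],[0,0,0]],[1,[0,0,0],[0,0,0]]]'
python3 -m pendant '[[1,[0,0,1],[0,0,0]],[1,[0,0,1],[0,0,0]],[1,[0,0,0],[0,0,0]],[1,[0,0,0],[0,0,0]]]'
```

```text
clock: 31.78
tool_pos: [0.6007, -0.2658, 0.0416]
eef_rot: [0.789, 0.614, 0.0, 0.0]
contact_force: [0.3, 0.5, -1.0]
opening: 0.318
finger_force: 16.8
clock: 32.28
tool_pos: [0.6005, -0.2658, 0.0393]
eef_rot: [0.789, 0.614, 0.0, 0.0]
contact_force: [0.1, -0.1, 0.4]
opening: 0.315
finger_force: 16.8
```

```bash
python3 -m pendant '[[1,[0,0,1],[0,0,0]],[1,[0,0,0.5],[0,0,0]],[1,[0,0,0],[0,0,0]],[1,[0,0,0],[0,0,0]]]'
python3 -m pendant '[[0,[0,0,0],[0,0,0]],[0,[0,0,0],[0,0,0]],[0,[0,0,0],[0,0,0]],[0,[0,0,0],[0,0,0]],[0,[0,0,-20],[0,0,0]],[0,[0,0,-40],[0,0,0]],[0,[0,0,-50],[0,0,0]],[0,[0,0,-50],[0,0,0]]]'
python3 -m pendant '[[0,[0,0,0],[0,0,0]],[0,[0,0,0],[0,0,0]]]'|head -2
python3 - <<'E'
from h import *
d=snap("wrist");cv2.imwrite("pics/w12.png",d["img"][:,:,::-1])
h=hsv(d);w=(h[...,1]<30)&(h[...,2]>205)
for A,c,_ in blobs(w,100):
    if 200<c[0]<450 and c[1]<330: print(A,c,plane(d,c,.076)[0,:2],plane(d,c,.090)[0,:2])
go((.451,-.0062,.2),9.4)
E
```

```text
clock: 32.78
tool_pos: [0.6006, -0.266, 0.038]
eef_rot: [0.789, 0.614, 0.0, 0.0]
contact_force: [0.2, -0.9, 2.7]
opening: 0.313
finger_force: 17.6
clock: 33.78
tool_pos: [0.6005, -0.2656, 0.2008]
eef_rot: [0.789, 0.615, 0.0, 0.0]
contact_force: [0.6, -0.5, 0.4]
opening: 0.502
finger_force: 0.0
clock: 34.02
tool_pos: [0.6, -0.2658, 0.1982]
3996 [235.12037037 196.01501502] [ 0.51117238 -0.25392704] [ 0.51620195 -0.25100679]
327 [286.85932722 170.54434251] [ 0.57234181 -0.24094003] [ 0.57448058 -0.23863352]
548 [317.30109489 192.93065693] [ 0.59710867 -0.27210216] [ 0.59807699 -0.26832297]
111 [351.66666667 195.84684685] [ 0.63190497 -0.28422218] [ 0.63122886 -0.27987022]
655 [317.37251908 229.60610687] [ 0.58684811 -0.31300723] [ 0.58830134 -0.30729491]
tcp [ 0.5995 -0.2657  0.1971] yawY -14.2 tilt [-0.11  0.01] shift mm [ 215.3 -207.5   -2.6] q7 -0.28 t 34.075
turn about tool z -23.6
```

Caps measured at (0.598,-0.268) and (0.587,-0.313), so both bottles stand on the green side. Now the carton.

```bash
python3 -m pendant '[[-0.6,[36,-34,-5],[0,0,0]],[-0.6,[36,-34,0],[0,0,0]],[-0.6,[36,-35,0],[0,0,0]],[-0.6,[36,-35,0],[0,0,0]],[-0.6,[36,-35,0],[0,0,0]],[-0.6,[35,-35,0],[0,0,0]],[-0.6,[0,0,0],[0,0,-8]],[-0.6,[0,0,0],[0,0,-8]]]' 20|head -2
python3 -m pendant '[[-0.6,[0,0,0],[0,0,-8]],[-0.6,[0,0,0],[0,0,0]],[-0.6,[0,0,0],[0,0,0]]]'|head -3
python3 - <<'E'
from h import *
d=snap("wrist");cv2.imwrite("pics/w13.png",d["img"][:,:,::-1]);h=hsv(d)
o=(h[...,0]>4)&(h[...,0]<16)&(h[...,1]>180)&(h[...,2]>185)
w=(h[...,1]<40)&(h[...,2]>205)
u=project(d,(.451,-.0062,.072));print("exp",u)
B=min(blobs(w,80),key=lambda b:np.linalg.norm(b[1]-u));print("white",B[:2],plane(d,B[1],.072))
q=[]
for A,c,M in blobs(o,60):
    if np.linalg.norm(c-u)<45: print("orange",A,c);q.append(M)
m=B[2].copy()
for M in q:m|=M
P=plane(d,np.argwhere(m)[:,::-1],.072)[:,:2]*1000
print(cv2.minAreaRect(P.astype(np.float32)))
go((.451,-.0062,.026),9.4)
E
```

```text
clock: 35.08
tool_pos: [0.4501, -0.0058, 0.2019]
clock: 35.45
tool_pos: [0.4509, -0.0065, 0.2022]
eef_rot: [0.645, 0.764, -0.0, -0.001]
exp [319.18848536 185.10145385]
white (np.int32(443), array([318.58690745, 185.12866817])) [[ 0.45036202 -0.00633994  0.072     ]]
orange 517 [319.0270793  166.99613153]
orange 288 [317.85763889 199.34722222]
((449.80120849609375, -1.4594707489013672), (30.144269943237305, 54.254493713378906), 6.856747150421143)
tcp [ 0.4511 -0.0065  0.2023] yawY 9.7 tilt [-0.05 -0.01] shift mm [3.000e-01 1.000e-01 1.763e+02] q7 -0.5 t 35.5
turn about tool z 0.3
```

```bash
python3 -m pendant '[[-0.4,[0,-0.5,0],[0,0,1]],[-0.4,[0,0,40],[0,0,0]],[-0.4,[0,0,40],[0,0,0]],[-0.4,[0,0,40],[0,0,0]],[-0.4,[0,0,35],[0,0,0]],[-0.4,[0,0,21],[0,0,0]],[-0.4,[0,0,0],[0,0,0]]]' 20|grep -v eef
python3 -m pendant '[[1,[0,0,0],[0,0,0]],[1,[0,0,0],[0,0,0]],[1,[0,0,0],[0,0,0]],[1,[0,0,0],[0,0,0]],[1,[0,0,0],[0,0,0]],[1,[0,0,0],[0,0,0]],[1,[0,0,0],[0,0,0]],[1,[0,0,0],[0,0,0]]]' 20
python3 -m pendant '[[1,[0,0,-10],[0,0,0]],[1,[0,0,-20],[0,0,0]],[1,[0,0,-30],[0,0,0]],[1,[0,0,-40],[0,0,0]],[1,[0,0,-30],[0,0,0]],[1,[0,0,0],[0,0,0]],[1,[0,0,0],[0,0,0]]]'
python3 - <<'E'
from h import *
go((.4728,-.2606,.16),-13.9)
d=snap("wrist");h=hsv(d);m=(h[...,0]>4)&(h[...,0]<16)&(h[...,1]>180)&(h[...,2]>150)
for A,c,_ in blobs(m,100):print(A,c)
E
```

```text
clock: 36.38
tool_pos: [0.4503, -0.0063, 0.0258]
contact_force: [0.5, -0.3, -0.0]
opening: 0.701
finger_force: 0.0
clock: 37.38
tool_pos: [0.4513, -0.0066, 0.0272]
eef_rot: [0.651, 0.759, 0.0, 0.001]
contact_force: [-0.3, 0.2, 6.2]
opening: 0.339
finger_force: 20.0
clock: 38.25
tool_pos: [0.4503, -0.0069, 0.1561]
eef_rot: [0.651, 0.759, -0.001, -0.0]
contact_force: [-0.3, 0.0, -0.5]
opening: 0.341
finger_force: 20.0
tcp [ 0.4503 -0.0069  0.1561] yawY 8.8 tilt [-0.07 -0.03] shift mm [-254.2  -16.6   -3.8] q7 -0.62 t 38.25
turn about tool z 22.7
1014 [529.27120316 194.43688363]
3384 [318.09219858 223.06146572]
946 [506.04545455 219.29915433]
754 [317.1061008  292.65649867]
```

```bash
python3 -m pendant '[[1,[-20,-2,0],[0,0,0]],[1,[-38,-2,0],[0,0,0]],[1,[-39,-2,0],[0,0,0]],[1,[-39,-2,0],[0,0,0]],[1,[-39,-3,0],[0,0,0]],[1,[-39,-3,0],[0,0,0]],[1,[-39,-3,0],[0,0,0]],[1,[0,0,0],[0,0,7]]]'|head -2
python3 -m pendant '[[1,[0,0,0],[0,0,8]],[1,[0,0,0],[0,0,8]],[1,[0,0,0],[0,0,0]],[1,[0,0,0],[0,0,0]]]'|head -3
python3 - <<'E'
from h import *
go((.4728,-.2606,.0352),-13.9)
E
```

```text
clock: 39.3
tool_pos: [0.4713, -0.2629, 0.1545]
clock: 39.8
tool_pos: [0.4725, -0.2587, 0.1559]
eef_rot: [0.788, 0.616, -0.0, -0.001]
tcp [ 0.4725 -0.2587  0.1559] yawY -14.0 tilt [-0.08  0.02] shift mm [ -1.7   0.9 120.7] q7 -0.37 t 39.8
turn about tool z -0.1
```

```bash
python3 -m pendant '[[1,[-2,1,30],[0,0,0]],[1,[0,0,30],[0,0,0]],[1,[0,0,25],[0,0,0]],[1,[0,0,15],[0,0,0]],[1,[0,0,10],[0,0,0]],[1,[0,0,6],[0,0,0]],[1,[0,0,2],[0,0,0]],[1,[0,0,0],[0,0,0]]]'
python3 -m pendant '[[1,[0,0,1],[0,0,0]],[1,[0,0,1],[0,0,0]],[1,[0,0,0],[0,0,0]],[1,[0,0,0],[0,0,0]]]'
```

```text
clock: 40.8
tool_pos: [0.4737, -0.2613, 0.0391]
eef_rot: [0.789, 0.615, 0.0, 0.0]
contact_force: [-0.9, -0.1, -0.6]
opening: 0.336
finger_force: 20.0
clock: 41.3
tool_pos: [0.4734, -0.2613, 0.0368]
eef_rot: [0.789, 0.614, 0.0, 0.0]
contact_force: [0.6, -0.1, -0.4]
opening: 0.34
finger_force: 20.0
```

```bash
python3 -m pendant '[[1,[0,0,1],[0,0,0]],[1,[0,0,0.6],[0,0,0]],[1,[0,0,0],[0,0,0]],[1,[0,0,0],[0,0,0]]]'
python3 -m pendant '[[0,[0,0,0],[0,0,0]],[0,[0,0,0],[0,0,0]],[0,[0,0,0],[0,0,0]],[0,[0,0,0],[0,0,0]],[0,[0,0,-20],[0,0,0]],[0,[0,0,-40],[0,0,0]],[0,[0,0,-50],[0,0,0]],[0,[0,0,-50],[0,0,0]]]'
python3 -m pendant '[[0,[0,0,-40],[0,0,0]],[0,[-40,0,-30],[0,0,0]],[0,[-40,0,0],[0,0,0]],[0,[0,0,0],[0,0,0]],[0,[0,0,0],[0,0,0]]]'|head -2
python3 - <<'E'
from h import *
a=snap("wrist")["img"][30:280,160:480,::-1];b=snap("side")["img"][140:390,180:500,::-1]
cv2.imwrite("pics/f.png",np.hstack([cv2.resize(a,(400,312)),cv2.resize(b,(400,312))]))
E
```

```text
clock: 41.8
tool_pos: [0.4735, -0.2613, 0.0353]
eef_rot: [0.789, 0.614, -0.0, 0.0]
contact_force: [-0.3, 0.2, 3.1]
opening: 0.342
finger_force: 20.0
clock: 42.8
tool_pos: [0.4731, -0.2611, 0.1965]
eef_rot: [0.789, 0.615, -0.0, -0.0]
contact_force: [0.6, -0.8, 0.5]
opening: 0.502
finger_force: 0.0
clock: 43.42
tool_pos: [0.4538, -0.3378, 0.2649]
```

View pics/f.png

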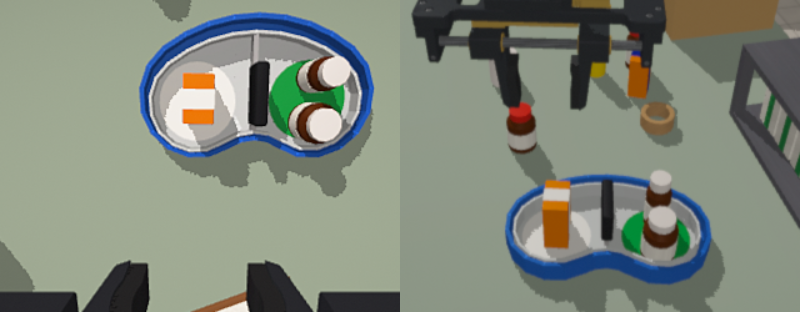

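The tray is nested at (255,85), with the white-band carton upright on the white disc at (198,98). Both white-capped bottles stand on green at (332,72) and (320,122), and the gripper is clear. Handing in.

```bash
python3 -c "
from plant import r
print(r.finish_job())"
```

```text
the job is handed in; nothing more can be done
None
```

I handed the job in at about 43.5 s: the tray is nested fully down in the blue caddy, both white-capped brown bottles stand on its green side, the white-band carton stands on its white side, I did not touch the look-alikes, and the gripper is open and clear; no verdict was returned.

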